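# Set the laminator to thick card

## Task

The next thing to laminate is thick card: on top of the white laminator with blue ends, slide the orange thickness grip all the way home to the thick-card end of its track (the end marked with the broad white bar, not the thin line), then let go of it. Leave the grey jam-release grip next to it where it is.

Things in the scene. Friction and masses are not known exactly. Their poses are not given: they have to be found in the camera images.
- thickness_plate: dark plate, 56 x 150 x 8 mm, under the orange grip: left or right one of two, 180 mm apart. Fixed on the level top of the laminator (180 x 430 mm, 70 mm high, immovable), midway across its depth. Origin: centre of its underside, 70 mm above the table. y runs along the track to the thick-card end (broad white bar, 36 x 14 mm); at -y a thin white line, 36 x 2 mm. x: across the track; z: up
- thickness (a joint): travel of the orange grip along its track, m: 0 at the thin-sheet stop, 0.080 at the thick-card stop; it grows towards the plate's +y. It starts between 0 and 0.045, slides with about 3 N of friction, has no spring or detents and stays where it is left
- thickness_top (a point): centre of the top face of the orange grip, an upright block 26 mm across the track, 22 mm along it and 36 mm high, standing just above the plate: this point is 44.5 mm above the plate's origin. At the thick-card stop it is 40 mm from the plate's centre towards +y. Free space on both sides across the track
- release_top (a point): centre of the top face of the light grey jam-release grip, same shape and size, on the other dark plate (marked with round grey dots). Its track is in line with the orange one's; the two grips are always at least 100 mm apart, centre to centre. It slides just as easily; leave it alone

How it is judged (in metres and radians):
At the end, for the whole second after the job is handed in: The orange grip stands within 10 mm of its thick-card stop (joint above 0.070 m of 0.080 m) and is at rest; the grey grip has not been moved by more than 10 mm (value of joint thickness above 0.07 m and velocity of joint thickness between -0.005 and 0.005 m/s); the robot touches nothing.
It fails at once if the grey jam-release grip is moved more than 10 mm (distance of release_top from where it was at the start of the episode above 0.01 m).
It also fails if it takes over 29 s, if anything falls off the work surface, if the arm or the gripper's body presses on something with over 40 N, if the wrist force passes 120 N, or if a joint passes its speed limit or range.

## Robot

A 6-joint arm with a two-finger parallel gripper is mounted at the origin on the work surface. World frame = base frame: x ahead of the robot, y to its left, z up, the work surface at z = 0. Lengths are in m, angles in degrees, forces in N, time in s.
With the tool pointing down it reaches from about 0.3 to 0.95 m from the base axis. Payload 3.1 kg.
Tool frame: the origin (TCP) lies on the centre line of the jaws, within the pads' length; the fingertips stand 14 mm ahead of it and the grasp point (between the pads) lies 5 mm behind it; z points along the fingers, y is the line along which they close (so a half turn about z gives the same grasp; the last joint's range is limited). The gripper opens to 85 mm and grips with 20 to 120 N. Pads are 22 mm wide; open, the fingers measure 114 mm over their backs; the gripper's body (76 mm by 85 mm) begins 54 mm behind the grasp point. The pads swing forward as they close: fully open they stand 13 mm farther back than shut.
Start: joints at [-72.92, 17.653, 93.61, -0, 68.738, -3.994], TCP at [0.225, -0.583, 0.245] pointing down, gripper open.
Joint ranges: [-175.34, 175.34], [-45.06, 112.39], [2.9, 150.54], [-68.45, 248.45], [3.09, 151.38], [-168.51, 168.51]. Speed limits (degrees/s): [159.86, 159.86, 180, 180, 180, 180].

## Interface

Orientations are given as a 3x3 rotation matrix whose columns are the frame's x, y, z axes.
In Python, from rig import ctrl gives the robot as it stands.
- The arm moves only by the shell command python3 -m crank 'ROWS'. ROWS is JSON, a list of rows, each a list of 3 entries, a list of its own where there are three numbers: the shift along the tool's x, y, z in cm, then the turn, a rotation vector about the tool's x, y, z in rad, then the closure, from 0 (fully open) to 1 (shut). A call has exactly 8 rows; each row is the pose to reach, as a shift and turn from the pose commanded when the call began, along the tool's axes at that moment; what a row does not reach only later rows make up. A row lasts 1/12 s, in which the tool goes at most 41.7 mm and 7.16 degrees, less where a joint would pass 70% of its speed; a pose out of reach is approached as far as the arm can. A call with a gripper value outside its range is refused whole. The fingers move at their own pace and stop on an object; the grip force is fixed at half the most. Time passes only in rows, so rows that repeat a pose let the fingers close, or fill a call up. It gives the time, the measured TCP pose, the force, the opening and the grip force at its end, in the units of the state.
- ctrl.observe(): the state, without advancing time (a new reading comes with each control period).
- ctrl.grab_frame(name): name is "scene" or "top" or "wrist"; returns the picture (400x640x3 uint8, red, green, blue); there is no depth.
- ctrl.calibration(name): a dict with "fx", "fy", "cx", "cy" (pixels), "rvec" (rotation vector, rad) and "tvec" (3), from world to camera coordinates, as OpenCV has them; the wrist camera has in their place "mount" (4x4, takes a point from camera to tool coordinates, whose origin is the TCP and whose axes are the flange's). Camera axes: x right, y down, z forward; pixel columns grow to the right and rows downward; lengths in m; the calibration is good to about 2 mm. A picture is of the moment at which its call begins: read the wrist's pose just before it. calibration takes no time and is no camera call.
- ctrl.close_job(): hands the job in; it is judged then, once.
Trained networks look in the newest picture that a camera, given by its name, has taken for a name from the list of things; names that differ only in an ending like _2 or _b are one class to them, and where a whole thing is asked for, a point or a joint stands for the part that bears it (a point fixed in the world has none). Each returns a list of dicts, best first, with "confidence" (0 to 1); they miss things now and then, are a little off and sometimes report something else, mostly with a low value. They report only what shows in the picture. A call takes as long as a camera call.
- ctrl.look_for(query, camera): "box" ([left, top, right, bottom] as shares, 0 to 1, of the picture: columns of its width, rows of its height, round what is visible of it).
The state is a dict: "clock": time; "joints": joint angles; "joint_velocities": joint speeds; "joint_efforts": joint torques, N m; "ee_pos": TCP position; "tcp_rot": TCP orientation; "ft_force": force on the tool from outside, world axes, zero at the start; "moment": the same for the moment, N m; "width": finger opening in m; "finger_force": force on a finger pad.
Only numpy, scipy, OpenCV 4.12 (cv2) and the standard library are available. Lean on these libraries where they do the work, as an engineer would, in place of code of your own. Each camera call takes 0.05 s, during which the arm holds its last target. There are 200 camera calls.

## Working session

There is one attempt and no reset: what is moved stays moved. The work goes in short steps, Python scripts to look and compute and a shell command to move; the robot and the scene stay as the last step left them, time stands still between calls to the robot, and variables do not carry over. Pictures are saved under pics/ and viewed, at most 10 in all, crops included, and the job is handed in when it is done.

```bash
mkdir -p pics; ls; python3 - <<'E'
from rig import ctrl
import cv2
s=ctrl.observe();print(s['clock'],s['ee_pos'],s['tcp_rot'],s['width'])
for n in('top','scene'):
    im=ctrl.grab_frame(n);cv2.imwrite(f'pics/{n}0.png',im[:,:,::-1])
    for q in('thickness_top','release_top','thickness_plate'):
        print(n,q,[(d['confidence'],[round(b*k) for b,k in zip(d['box'],(640,400,640,400))]) for d in ctrl.look_for(q,n)][:3])
    print(ctrl.calibration(n))
print(ctrl.calibration('wrist'))
E
```

```text
pics
0.0 [ 0.22447528 -0.58244094  0.24403388] [[ 9.33119458e-01  3.59565867e-01 -6.81000984e-04]
 [ 3.59566476e-01 -9.33116847e-01  2.21351074e-03]
 [ 1.60449416e-04 -2.31033506e-03 -9.99997318e-01]] 0.08539189089120033
top thickness_top [(0.62, [354, 208, 372, 232]), (0.59, [316, 201, 409, 243])]
top release_top [(0.65, [224, 219, 240, 240])]
top thickness_plate [(0.84, [315, 202, 410, 244])]
{'fx': 477.9697875468331, 'fy': 477.9697875468331, 'cx': 315.4710042821535, 'cy': 198.02483322680808, 'rvec': array([ 2.12974001, -2.11721149,  0.21467135]), 'tvec': array([-0.0058376 ,  0.60348218,  0.74636842])}
scene thickness_top [(0.68, [257, 214, 272, 233])]
scene release_top [(0.9, [371, 194, 388, 215]), (0.42, [257, 214, 269, 238])]
scene thickness_plate [(0.85, [218, 211, 309, 254])]
{'fx': 405.15782405706483, 'fy': 405.15782405706483, 'cx': 316.443578742474, 'cy': 203.63708328508937, 'rvec': array([ 1.76025718,  1.46618883, -0.74843005]), 'tvec': array([-0.11835992, -0.21906586,  1.20637622])}
{'fx': 279.0644354361094, 'fy': 279.0644354361094, 'cx': 321.2594489485438, 'cy': 203.04651318223054, 'mount': array([[-4.57657358e-05, -9.48932822e-01, -3.15478203e-01,
         8.14845996e-02],
       [ 9.99999974e-01,  2.63615091e-05, -2.24361097e-04,
        -6.61123862e-04],
       [ 2.21220091e-04, -3.15478205e-01,  9.48932797e-01,
        -1.27522748e-01],
       [ 0.00000000e+00,  0.00000000e+00,  0.00000000e+00,
         1.00000000e+00]])}
```

```bash
python3 - <<'E'
import cv2,numpy as np
a=cv2.imread('pics/top0.png')[160:290,170:450];b=cv2.imread('pics/scene0.png')[160:290,170:450]
cv2.imwrite('pics/both.png',cv2.resize(np.vstack([a,b]),None,fx=2.3,fy=2.3,interpolation=cv2.INTER_CUBIC))
E
```

```text
(no output)
```

View pics/both.png

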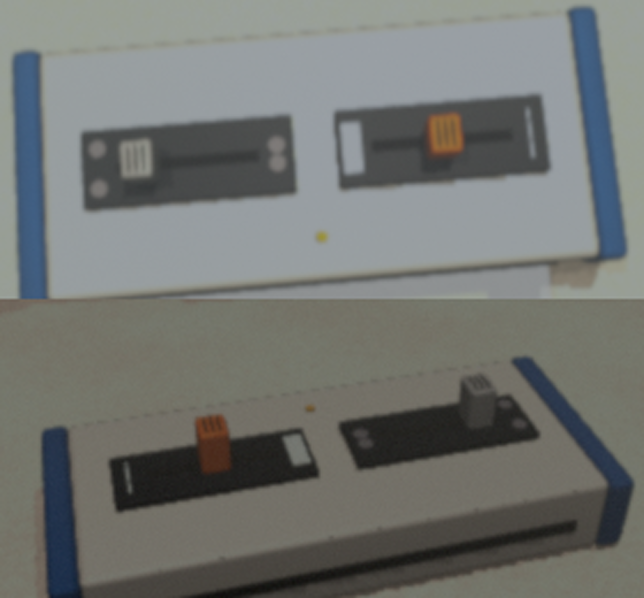

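View pics/top0.png

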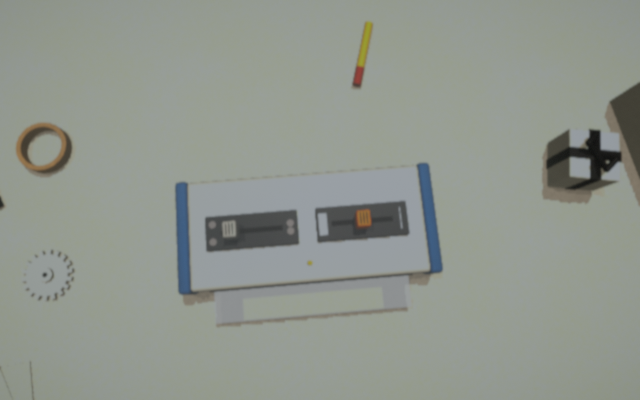

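The top view shows the orange grip at about (364,217). Its broad bar is at (323,224), towards the grey grip at (229,228), and its thin line is at (401,218). The scene view agrees with this. Next I triangulate.

```bash
cat > h.py <<'E'
import numpy as np,cv2
from rig import ctrl
def cam(n):
    c=ctrl.calibration(n);K=np.array([[c['fx'],0,c['cx']],[0,c['fy'],c['cy']],[0,0,1]])
    return K,cv2.Rodrigues(c['rvec'])[0],c['tvec']
def wcam(s):
    c=ctrl.calibration('wrist');K=np.array([[c['fx'],0,c['cx']],[0,c['fy'],c['cy']],[0,0,1]])
    T=np.eye(4);T[:3,:3]=s['tcp_rot'];T[:3,3]=s['ee_pos'];T=np.linalg.inv(T@c['mount'])
    return K,T[:3,:3],T[:3,3]
def tri(c1,p1,c2,p2):
    X=cv2.triangulatePoints(*[K@np.c_[R,t] for K,R,t in(c1,c2)],np.array(p1,float),np.array(p2,float)).ravel();return X[:3]/X[3]
def onz(c,p,z):
    K,R,t=c;d=R.T@np.linalg.solve(K,[*p,1]);o=-R.T@t;return o+d*(z-o[2])/d[2]
E
python3 - <<'E'
from h import *
t,s=cam('top'),cam('scene');np.set_printoptions(precision=4,suppress=True)
f=lambda x,y:(170+x/2.3,160+y/2.3)
P={}
for n,a,b in(('bar',(352,147),(297,151)),('line',(531,133),(128,179)),('orange',(447,132),(212,125)),('grey',(137,158),(478,84))):
    P[n]=tri(t,f(*a),s,f(*b));print(n,P[n],onz(t,f(*a),.1145 if n in('orange','grey') else .078))
c=np.mean([onz(t,f(*a),.078) for a in((334,112),(542,95),(550,172),(341,189))],0)
d=onz(t,f(352,147),.078)-onz(t,f(531,133),.078);y=d/np.linalg.norm(d);print('centre',c,'y',y,np.degrees(np.arctan2(y[1],y[0])))
o=onz(t,f(447,132),.1145);print('joint',(o-c)@y+.04,'off',np.cross(y,o-c)[2])
R=ctrl.observe()['tcp_rot'];p=ctrl.observe()['ee_pos']
print('to grip in tool cm',R.T@(o-p)*100,'track dir in tool',R.T@y,np.linalg.norm(o[:2]))
E
```

```text
bar [ 0.5574 -0.0157  0.0734] [ 0.5569 -0.0147  0.078 ]
line [ 0.5685 -0.1434  0.0731] [ 0.5677 -0.1417  0.078 ]
orange [ 0.563  -0.0791  0.1104] [ 0.5624 -0.078   0.1145]
grey [0.5437 0.1301 0.1097] [0.5434 0.1305 0.1145]
centre [ 0.5611 -0.0783  0.078 ] y [-0.0848  0.9964  0.    ] 94.86629633802362
joint 0.04028359470130846 off -0.0013591028749846453
to grip in tool cm [ 49.6759 -34.9902  13.0729] track dir in tool [ 0.2791 -0.9603  0.0004] 0.5677742496788543
```

```bash
python3 -m crank '[[[3,-2,0],[0,0,-0.08],0],[[6,-4,0],[0,0,-0.16],0],[[9.5,-6.5,0],[0,0,-0.24],0],[[13,-9,0],[0,0,-0.32],0],[[16.5,-11.5,0],[0,0,-0.4],0],[[20,-14,0],[0,0,-0.5],0],[[23,-16,0],[0,0,-0.58],0],[[25,-17.5,0],[0,0,-0.64],0]]'
python3 - <<'E'
from h import *
s=ctrl.observe();R=s['tcp_rot'];o=np.array([.5624,-.078,.22]);print(R.T@(o-s['ee_pos'])*100)
x=np.array([.9964,.0848,0]);v=R.T@x;print('turn z',np.arctan2(-v[0],v[1]),v,s['joints'],s['clock'])
E
```

```text
clock: 1.07
ee_pos: [0.3967, -0.3268, 0.2455]
tcp_rot: [[0.529, 0.849, 0.001], [0.849, -0.529, 0.001], [0.002, 0.0, -1.0]]
ft_force: [0.1, -0.8, 0.2]
width: 0.0856
finger_force: 0.0
[29.87879163  0.89189475  2.59777441]
turn z -0.6425266193254411 [0.59922081 0.80058523 0.00131212] [-4.43942255e+01  5.33586144e+00  1.08395648e+02  1.00057230e-01
  6.62596597e+01 -1.24849169e+01] 1.0667
```

```bash
python3 -m crank '[[[3.5,0.1,0.3],[0,0,-0.08],0],[[7.5,0.2,0.6],[0,0,-0.16],0],[[11.5,0.3,1],[0,0,-0.25],0],[[15.5,0.4,1.4],[0,0,-0.34],0],[[19.5,0.6,1.8],[0,0,-0.43],0],[[23.5,0.7,2.2],[0,0,-0.52],0],[[27.5,0.8,2.4],[0,0,-0.6],0],[[29.8,0.9,2.6],[0,0,-0.64],0]]'
python3 - <<'E'
from h import *
ctrl.grab_frame('wrist')
s=ctrl.observe();im=ctrl.grab_frame('wrist');cv2.imwrite('pics/w1.png',im[:,:,::-1])
print(s['ee_pos'],s['tcp_rot'],s['joints'])
for q in('thickness_top','release_top','thickness_plate'):print(q,[(d['confidence'],[round(b*k) for b,k in zip(d['box'],(640,400,640,400))]) for d in ctrl.look_for(q,'wrist')][:2])
c=wcam(s)
for n,X in(('orange',[.5624,-.078,.1145]),('bar',[.5569,-.0147,.078])):
    p=c[0]@(c[1]@np.array(X)+c[2]);print(n,p[:2]/p[2])
E
```

```text
clock: 1.73
ee_pos: [0.5635, -0.0793, 0.2194]
tcp_rot: [[-0.082, 0.997, 0.001], [0.997, 0.082, 0.001], [0.001, 0.002, -1.0]]
ft_force: [-0.6, -1.1, 0.8]
width: 0.0852
finger_force: 0.0
[ 0.56503322 -0.07709041  0.2191148 ] [[-0.08419276  0.99644457  0.00312917]
 [ 0.9964446   0.0841821   0.00339677]
 [ 0.00312127  0.00340402 -0.99998934]] [-12.26572827  13.10931116 102.59460964   0.25362137  64.16244917
 -17.20532217]
thickness_top [(0.61, [304, 187, 334, 219])]
release_top []
thickness_plate [(0.95, [288, 121, 350, 263])]
orange [317.5956513  209.20282113]
bar [317.51222243 132.19765152]
```

View pics/w1.png

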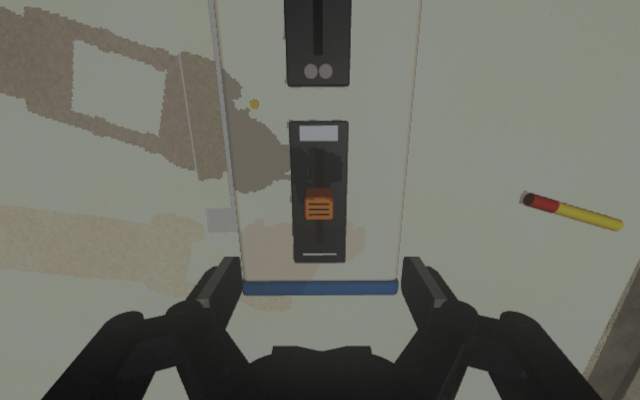

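The wrist view puts the orange top at about (319,208), against a predicted (318,209). The bar is ahead at (318,133), which is tool +x. I descend now and grip across the track.

```bash
python3 -m crank '[[[0,-0.1,2],[0,0,0],0],[[0,-0.1,4],[0,0,0],0],[[0,-0.1,6],[0,0,0],0],[[0,-0.1,8],[0,0,0],0],[[0,-0.1,10],[0,0,0],0],[[0,-0.1,11.3],[0,0,0],0],[[0,-0.1,12],[0,0,0],0],[[0,-0.1,12],[0,0,0],0.3]]' && python3 -m crank '[[[0,0,0],[0,0,0],0.5],[[0,0,0],[0,0,0],0.8],[[0,0,0],[0,0,0],0.8],[[0,0,0],[0,0,0],0.8],[[0,0,0],[0,0,0],0.8],[[0,0,0],[0,0,0],0.8],[[0,0,0],[0,0,0],0.8],[[0,0,0],[0,0,0],0.8]]'
```

```text
clock: 2.65
ee_pos: [0.5591, -0.0835, 0.0977]
tcp_rot: [[-0.075, 0.997, -0.003], [0.997, 0.075, 0.001], [0.001, -0.003, -1.0]]
ft_force: [-0.2, 0.5, -0.0]
width: 0.0756
finger_force: 0.0
clock: 3.32
ee_pos: [0.5634, -0.0831, 0.1011]
tcp_rot: [[-0.077, 0.997, 0.006], [0.997, 0.077, -0.001], [-0.001, 0.006, -1.0]]
ft_force: [4.8, 0.2, 6.4]
width: 0.0251
finger_force: 63.1
```

```bash
python3 -m crank '[[[0.4,0,0],[0,0,0],0.8],[[1,0,0],[0,0,0],0.8],[[1.6,0,0],[0,0,0],0.8],[[2.3,0,0],[0,0,0],0.8],[[2.9,0,0],[0,0,0],0.8],[[3.4,0,0],[0,0,0],0.8],[[3.8,0,0],[0,0,0],0.8],[[3.8,0,0],[0,0,0],0.8]]' 
python3 - <<'E'
from h import *
t=cam('top');im=ctrl.grab_frame('top');cv2.imwrite('pics/t2.png',cv2.resize(im[170:270,180:440,::-1],None,fx=3,fy=3))
E
```

```text
clock: 3.98
ee_pos: [0.56, -0.0454, 0.1011]
tcp_rot: [[-0.078, 0.997, 0.005], [0.997, 0.078, -0.002], [-0.002, 0.005, -1.0]]
ft_force: [3.8, -0.4, 6.6]
width: 0.0254
finger_force: 63.2
```

View pics/t2.png

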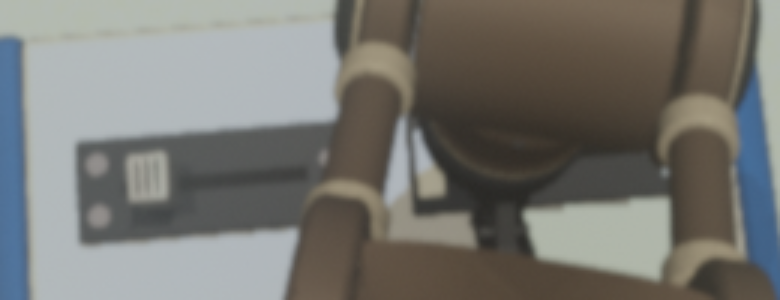

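The arm hides the grip in this view and the grey grip hasn't moved. I nudge on until the stop shows in the force.

```bash
python3 -m crank '[[[0.05,0,0],[0,0,0],0.8],[[0.1,0,0],[0,0,0],0.8],[[0.15,0,0],[0,0,0],0.8],[[0.2,0,0],[0,0,0],0.8],[[0.25,0,0],[0,0,0],0.8],[[0.3,0,0],[0,0,0],0.8],[[0.3,0,0],[0,0,0],0.8],[[0.3,0,0],[0,0,0],0.8]]' | egrep 'pos|ft'; python3 -m crank '[[[0.05,0,0],[0,0,0],0.8],[[0.1,0,0],[0,0,0],0.8],[[0.15,0,0],[0,0,0],0.8],[[0.2,0,0],[0,0,0],0.8],[[0.25,0,0],[0,0,0],0.8],[[0.3,0,0],[0,0,0],0.8],[[0.3,0,0],[0,0,0],0.8],[[0.3,0,0],[0,0,0],0.8]]'| egrep 'pos|ft'
```

```text
ee_pos: [0.5599, -0.0441, 0.1011]
ft_force: [4.6, -3.9, 5.9]
ee_pos: [0.5599, -0.0439, 0.1011]
ft_force: [4.5, -12.5, 4.5]
```

The position has stalled while the force climbed to 12 N, so the grip is at the stop. I open and rise.

```bash
python3 -m crank '[[[0,0,0],[0,0,0],0.5],[[0,0,0],[0,0,0],0],[[0,0,0],[0,0,0],0],[[0,0,0],[0,0,0],0],[[0,0,0],[0,0,0],0],[[0,0,0],[0,0,0],0],[[0,0,0],[0,0,0],0],[[0,0,0],[0,0,0],0]]' | egrep 'pos|ft|wid'; python3 -m crank '[[[0,0,-1],[0,0,0],0],[[0,0,-3],[0,0,0],0],[[0,0,-5],[0,0,0],0],[[0,0,-7.5],[0,0,0],0],[[0,0,-10],[0,0,0],0],[[0,0,-12],[0,0,0],0],[[0,0,-13],[0,0,0],0],[[0,0,-13],[0,0,0],0]]'| egrep 'pos|ft|wid'
python3 - <<'E'
from h import *
s=ctrl.observe();im=ctrl.grab_frame('wrist');cv2.imwrite('pics/w2.png',im[:,:,::-1]);print(s['clock'],s['ee_pos'])
for q in('thickness_top','thickness_plate'):print(q,[(d['confidence'],[round(b*k) for b,k in zip(d['box'],(640,400,640,400))]) for d in ctrl.look_for(q,'wrist')][:2])
E
```

```text
ee_pos: [0.5572, -0.0388, 0.0992]
ft_force: [-0.2, -0.3, -0.4]
width: 0.0853
ee_pos: [0.5595, -0.0393, 0.2331]
ft_force: [0.9, 0.3, 0.3]
width: 0.0854
6.7 [ 0.55948693 -0.03932384  0.23307639]
thickness_top [(0.58, [308, 179, 336, 212])]
thickness_plate [(0.56, [294, 160, 348, 284])]
```

View pics/w2.png

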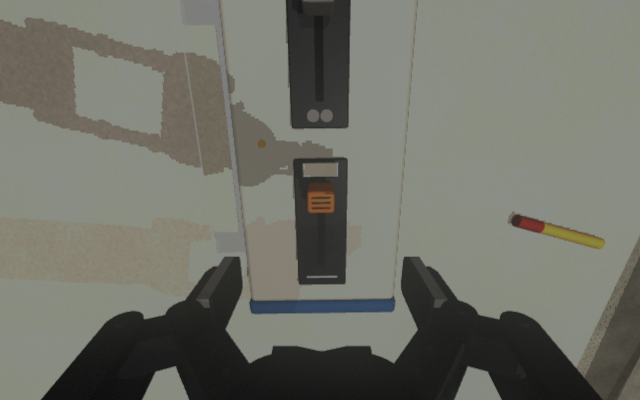

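The orange grip is now right by the bar: its top is at (321,202), the bar at (320,170) and the line at (322,277). I check the joint value before handing in.

```bash
python3 - <<'E'
from h import *
s=ctrl.observe();c=wcam(s)
a,b,l=onz(c,(321,202),.1145),onz(c,(320.5,158),.078),onz(c,(322,284),.078)
y=(b-l)/np.linalg.norm(b-l);print(np.linalg.norm(b-l),'joint',(a-(b+l)/2)@y+.04)
E
```

```text
0.14613382960300478 joint 0.07895100841030911
```

```bash
python3 -c "
from rig import ctrl
print(ctrl.close_job())"
```

```text
the job is handed in; nothing more can be done
None
```

The orange thickness grip is at the thick-card stop (joint measured at about 0.079 m of 0.080 m) and released; the arm never went near the grey grip, and the job is handed in, though no verdict came back.

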